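Load the sample block up the loading ramp and lock it in

ROBOT

A 6-joint arm with a two-finger parallel gripper is mounted at the origin on a cart in front of the work surface, level with it; the furniture and walls round the work are solid. World frame = base frame: x ahead of the robot, y to its left, z up, the work surface at z = 0. Lengths are in m, angles in rad, forces in N, time in s.
With the tool pointing down it reaches from about 0.35 to 0.975 m from the base axis. Payload 4.9 kg.
Tool frame: the origin (TCP) lies at the very end of the fingers, on their centre line; the grasp point (between the pads) lies ctrl.grip_point_offset behind it (ctrl.grip_point_offset is the distance from the TCP to the grasp point, in m); z points along the fingers, y is the line along which they close (so a half turn about z gives the same grasp; the last joint's range is limited). The gripper opens to 85 mm and grips with 20 to 120 N. Pads are 22 mm wide; open, the fingers measure 114 mm over their backs; the gripper's body (76 mm by 85 mm) begins 54 mm behind the grasp point. The pads swing forward as they close: fully open they stand 13 mm farther back than shut.
Start: joints at [1.155, 0.053, 1.613, -0, 1.476, -0.119], TCP at [0.183, 0.598, 0.231] pointing down, gripper open.
Joint ranges: [-3.01, 3.01], [-1.01, 2.22], [0.06, 2.58], [-1.02, 4.17], [0.09, 2.62], [-3.14, 3.14]. Speed limits (rad/s): [2.57, 2.57, 3.14, 3.14, 3.14, 3.14].

INTERFACE

Orientations are given as a rotation vector (axis times angle).
In Python, from station import ctrl gives the robot as it stands. The module is installed in compiled form; this text tells all that it offers.
- The arm moves only by the tool drive_tool, never from a script. Its argument "steps" is a list of rows, each an object with "translation": the shift along the tool's x, y, z normalised to -1 to 1, where 1 is 4 cm, a list of three; "angular": the turn, a rotation vector about the tool's x, y, z normalised to -1 to 1, where 1 is 8 degrees, a list of three; "gripper": the opening, from 0 (shut) to 1 (fully open). In form: [{"translation": [dx, dy, dz], "angular": [wx, wy, wz], "gripper": gripper}, ...]. A call has 1 to 8 rows; each row shifts and turns the commanded pose from where the row before left it, along the tool's axes as they then stand; what a row does not reach is not made up. A row lasts 1/8 s, in which the tool goes at most 62.5 mm and 10.7 degrees, less where a joint would pass 70% of its speed; a pose out of reach is approached as far as the arm can. A call with a number of a shift or a turn outside -1 to 1 is refused whole. A call with a gripper value outside its range is refused whole. The fingers move at their own pace and stop on an object; "force" is the grip in N (left out, the last holds). Time passes only in rows, so rows that do not move let the fingers close. It gives the time, the measured TCP pose, the force, the opening and the grip force at its end, in the units of the state.
- ctrl.get_obs(): the state, without advancing time (a new reading comes with each control period).
- ctrl.get_image(name): name is "scene" or "side" or "wrist"; returns a dict with "color" (480x640x3 uint8, red, green, blue), "depth" (480x640 float32, m along the optical axis (not along the pixel's ray), 0 where there is no reading), "fx", "fy", "cx", "cy" (pixels), "R" (3x3) and "t" (3): a world point X has camera coordinates R X + t. Camera axes: x right, y down, z forward; pixel columns grow to the right and rows downward; lengths in m; the calibration is good to about 2 mm. A picture is of the moment at which its call begins.
- ctrl.finish_job(): hands the job in; it is judged then, once.
The state is a dict: "t": time; "q": joint angles; "dq": joint speeds; "effort": joint torques, N m; "tool_pos": TCP position; "tool_rot": TCP orientation; "contact_force": force on the tool from outside, world axes, zero at the start; "wrist_torque": the same for the moment, N m; "opening": finger opening in m; "grip_force": force on a finger pad.
Only numpy, scipy, OpenCV 4.12 (cv2) and the standard library are available. Lean on these libraries where they do the work, as an engineer would, in place of code of your own. Each camera call takes 0.05 s, during which the arm holds its last target. There are 200 camera calls.

TASK

Pick up the six-well sample block, set it down lengthwise between the rails at the foot of the loading ramp and let go of it. Then push it up the ramp, under the clear cover, until its front rests against the stop at the top, and only then swing the keeper bar fully shut across the channel behind it. Leave the other things on the worktop standing where they are.

Things in the scene. Friction and masses are not known exactly. Their poses are not given: they have to be found in the camera images.
- block: Loose sample block: plain black rectangular block with six square wells in its top, 52 x 118 x 36 mm (own x, y, z), about 0.16 kg. Origin: centre of its underside; z up, y along its 118 mm length. Its two ends are interchangeable. It starts flat on the worktop, right of the middle; the ramp stands left of it.
- deck: Sloped white deck of the loading ramp, fixed, 304 x 90 mm. x: straight up the slope (8 degrees above level); y: level, across; z: square to the deck. Origin: on the deck surface midway between the rails, where the underside centre of a block that is fully home lies, its length along x. Friction holds the block wherever it is left on the slope.
- ramp_foot (a point): On the deck surface midway between the rails, at deck x = -155 mm: a block centred here lies wholly on the foot of the ramp, clear of the open keeper. The deck's lower end is at x = -235 mm, its surface there 6 mm above the worktop. Aluminium rails 12 mm high, 8 mm thick, 60 mm apart inside, run up both sides; below x = -185 mm they flare out to about 68 mm apart.
- stop_face (a point): Foot of the top stop's face, at deck x = +59 mm, midway between the rails: an aluminium wall 30 mm high. A clear cover spans the channel from x = +20 to +69 mm: its underside is 48 mm and its top 52 mm above the deck, its side walls reach y = +-43 mm, so the block goes in only by sliding up the deck.
- keeper (a joint): Keeper, a flat steel bar hinged about an axis square to the deck. 0 = shut, straight across the channel, 4 mm behind a block that is home; 1.57 = pointing straight down the slope over the +y rail; more = farther outward (limit 2.3). Starts at 1.6 to 2.1, clear of the channel. About 1 N at its pin moves it; it stays where left.
- keeper_pivot (a point): Pivot of the keeper, on the +y rail at deck x = -68, y = +34, z = 15.5 mm (underside of the bar). The bar is 10 mm wide, 8 mm thick and reaches 52 mm from the pivot. At joint value q it points along (-sin q, -cos q) in deck x, y.
- keeper_pin (a point): Top centre of the upright round grip pin on the keeper, 44 mm from the pivot: 12 mm diameter, its top 62.5 mm and its foot 23 mm above the deck, so it stands 26 mm higher than the top of a block on the deck.
- bottle: Bystander: dropper bottle, 33 mm diameter, 88 mm tall, stands about 125 mm from the block's centre beyond its -y end. Origin: centre of its underside.
- vial: Bystander: small capped strip vial, 33 x 28 x 60 mm, stands about 125 mm from the block's centre beyond its +y end. Origin: centre of its underside.
- lab_timer: Bystander: flat digital timer, 64 x 70 x 19 mm, lying at the left of the front of the worktop. Origin: centre of its underside. Behind the task things tall fixed equipment stands from about x = 0.6 m on: carry things across in front of it.

How it is judged:
By the outcome, as a careful person would: the job done as asked, in the order asked, and still so for the second after the job is handed in, with the robot touching nothing.
It also fails if it takes over 72 s, if anything falls off the work surface, if the arm or the gripper's body presses on something with over 40 N, if the wrist force passes 120 N, or if a joint passes its speed limit or range.

## Working session

There is one attempt and no reset: what is moved stays moved. The work goes in short steps, Python scripts to look and compute and a tool call to move; the robot and the scene stay as the last step left them, time stands still between calls to the robot, and variables do not carry over. Pictures are saved under pics/ and viewed, at most 10 in all, crops included, and the job is handed in when it is done.

Besides the shell and the picture viewer there is one more tool, called after "Request:" by a JSON object that holds its "api" and its "payload". drive_tool: Moves the arm, as the interface text tells. Its arguments: {"type":"object","properties":{"steps":{"type":"array"},"force":{"type":"number"}},"required":["steps"]}

```bash
mkdir -p pics; cat > h.py <<'E'
import numpy as np, cv2
from station import ctrl
from scipy.spatial.transform import Rotation as Ro
def world(im):
    d=im["depth"]; v,u=np.mgrid[:480,:640]
    c=np.stack([(u-im["cx"])/im["fx"]*d,(v-im["cy"])/im["fy"]*d,d],-1)
    return (c-im["t"])@np.array(im["R"])   # R^T(c-t)
def save(im,n): cv2.imwrite("pics/"+n,im["color"][...,::-1])
E
python3 - <<'E'
from h import *
for n in("scene","side"):
    im=ctrl.get_image(n); np.save(n+".npy",im,allow_pickle=True); save(im,n+"0.png")
    print(n,"cam at",-np.array(im["R"]).T@im["t"])
o=ctrl.get_obs(); print(o, ctrl.grip_point_offset)
E
```

```text
scene cam at [-0.29428332  1.15965303  0.64516362]
side cam at [ 0.03524269 -0.76339969  0.99298123]
{'t': 0.1, 'q': array([ 1.15500246e+00,  5.32910988e-02,  1.61414139e+00, -4.67209323e-05,
        1.47604044e+00, -1.18995307e-01]), 'dq': array([-6.31885636e-05, -2.12414839e-03, -3.01768697e-03,  4.13526209e-05,
       -1.79707912e-03,  8.53054886e-04]), 'effort': array([-9.16715271e-05, -3.94903672e+01, -3.71362853e+01, -1.25310066e-04,
        3.90861591e-03, -6.75227767e-06]), 'tool_pos': array([0.18256527, 0.59714593, 0.23019496]), 'tool_rot': array([-4.64426854e-01, -3.10661623e+00,  2.86745585e-03]), 'contact_force': array([ 0.66652753, -0.37526885, -0.52487059]), 'wrist_torque': array([ 0.03702195, -0.0410255 , -0.05632986]), 'grip_force': 0.0, 'opening': 0.08565753206390929} 0.0187
```

View pics/scene0.png

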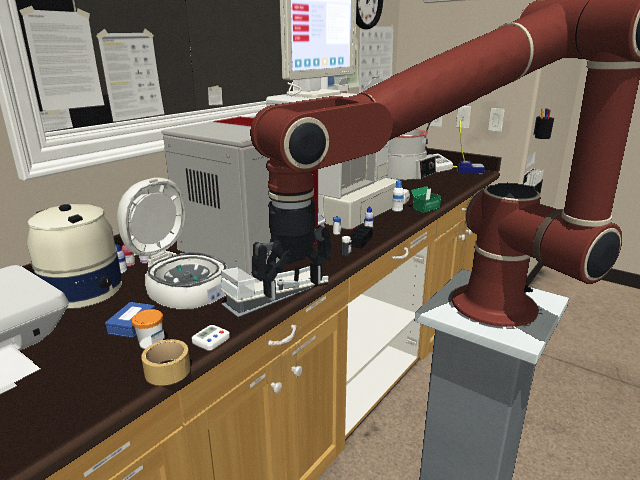

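View pics/side0.png

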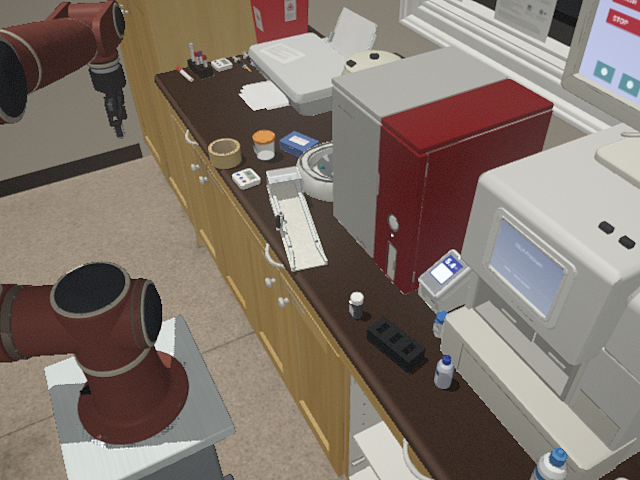

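The scene view has the arm covering the ramp at (275,285). In the side view the block is at (396,343), the vial at (356,305), the bottle at (444,370), and the ramp runs from (308,265) at the foot to (283,172) at the top, with the keeper at about (280,225). The timer is at (246,178).

```bash
python3 - <<'E'
from h import *
im=np.load("side.npy",allow_pickle=True).item(); P=world(im); c=im["color"].astype(int)
v,u=np.mgrid[:480,:640]; z=P[...,2]
def box(a,b,cc,d): return (u>a)&(u<b)&(v>cc)&(v<d)
m=box(355,435,310,378)&(z>.031)&(z<.042)&(P[...,0]>.3)
# block: minAreaRect on top pts, dark only
m&=c.max(-1)<70
r=cv2.minAreaRect((P[m][:,:2]*1000).astype(np.float32)); print("block",r,m.sum(),np.median(z[m]))
for n,b in(("vial",(345,366,288,322)),("bottle",(432,456,350,392)),("timer",(230,262,165,192))):
    k=box(*b)&(z>.012); q=P[k]; print(n,np.percentile(q,[2,50,98],axis=0).round(4).tolist())
tb=box(330,345,300,320); print("table z",np.median(z[tb]))
# deck: plane fit seeds: white
k=box(284,322,215,264)&(c.min(-1)>150)
q=P[k]; 
for _ in range(6):
    A=np.c_[q[:,:2],np.ones(len(q))]; s=np.linalg.lstsq(A,q[:,2],rcond=None)[0]; e=q[:,2]-A@s; q=q[abs(e)<.0025]
g=np.hypot(*s[:2]); print("deck plane",s,"slope deg",np.degrees(np.arctan(g)),"up dir",s[:2]/g,np.degrees(np.arctan2(s[1],s[0])),len(q))
np.save("plane.npy",s)
# height above plane ortho map
x0,x1,y0,y1=.3,.62,.0,.5
k=box(225,345,150,290)
h=(P[...,2]-s[0]*P[...,0]-s[1]*P[...,1]-s[2])
q=P[k];hh=h[k];cc=c[k]
print(q.min(0),q.max(0))
big=cv2.resize(im["color"][150:285,225:345],None,fx=4.4,fy=4.4,interpolation=cv2.INTER_CUBIC); cv2.imwrite("pics/ramp.png",big[...,::-1])
E
```

```text
block ((511.3025817871094, -156.45297241210938), (58.962894439697266, 121.7013931274414), 11.791352272033691) 1030 0.03526612055279674
vial [[0.473, -0.0499, 0.0145], [0.4844, -0.0422, 0.0497], [0.5011, -0.0254, 0.0631]]
bottle [[0.5314, -0.2896, 0.0142], [0.5433, -0.2774, 0.0482], [0.5874, -0.2301, 0.0866]]
timer [[0.4379, 0.5197, 0.0126], [0.4688, 0.5536, 0.0164], [0.5007, 0.5895, 0.0249]]
table z -0.00044249022631907484
deck plane [-0.43385313 -0.38805176  0.32076966] slope deg 30.202666431661566 up dir [-0.74535452 -0.66666831] -138.18955841384422 73
[ 0.03524269 -0.76339969 -0.91064812] [0.72910505 1.06723473 0.99298123]
```

View pics/ramp.png

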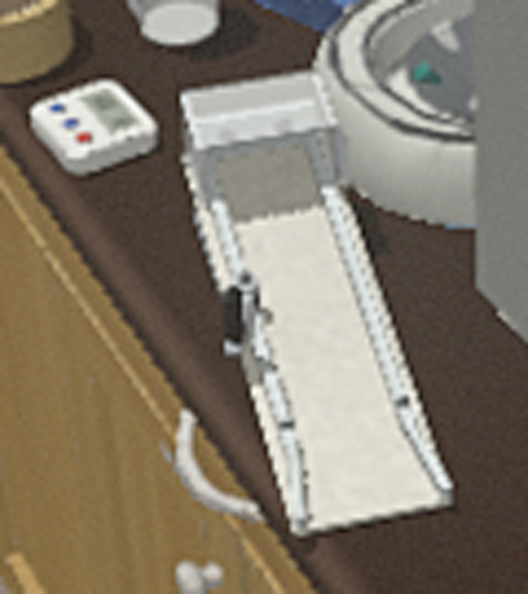

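The enlarged crop (4.4x, offset 225,150) shows the deck foot corners at (298,531) and (452,502), rail kinks at (285,425) and (402,400), and cover top corners at (195,150), (338,125), (330,72) and (183,95). The keeper, with a dark pin, is at about (243,285)-(255,375), open and pointing down the slope.

```bash
cat >> h.py <<'E'
def deckT(p):
    x,y,yaw=p; a=np.radians(8); R=Ro.from_euler("ZY",[yaw,-a]).as_matrix()
    return R,np.array([x,y,.006+.235*np.sin(a)])
E
python3 - <<'E'
from h import *
from scipy.optimize import least_squares
im=np.load("side.npy",allow_pickle=True).item(); P=world(im); R=np.array(im["R"]);t=np.array(im["t"])
def proj(X): c=X@R.T+t; return np.c_[c[:,0]/c[:,2]*im["fx"]+im["cx"],c[:,1]/c[:,2]*im["fy"]+im["cy"]]
L=np.array([[-235,45,0],[-235,-45,0],[-185,34,12],[-185,-34,12],[20,43,52],[20,-43,52],[69,-43,52],[69,43,52]])/1e3
px=np.array([[298,531],[452,502],[285,425],[402,400],[195,150],[338,125],[330,72],[183,95]])/4.4+[225,150]
f=lambda p:(lambda M,o:(proj(L@M.T+o)-px).ravel())(*deckT(p))
s=least_squares(f,[.52,.3,1.5],loss="soft_l1"); print(s.x,np.degrees(s.x[2]));print(f(s.x).reshape(-1,2).round(1))
# depth plane
poly=(np.array([[265,240],[312,230],[380,400],[415,485],[318,508],[303,420]])/4.4+[225,150]).astype(np.int32)
m=cv2.fillPoly(np.zeros((480,640),np.uint8),[poly],1)>0; q=P[m]
for _ in range(8):
    A=np.c_[q[:,:2],np.ones(len(q))]; k=np.linalg.lstsq(A,q[:,2],rcond=None)[0]; e=q[:,2]-A@k; q=q[abs(e)<max(.002,1.5*e.std())]
print(len(q),k,np.degrees(np.arctan(np.hypot(*k[:2]))),np.degrees(np.arctan2(k[1],k[0])))
M,o=deckT(s.x); d=(P-o)@M
print("deck z med",np.median(d[m][:,2]))
np.save("deck.npy",s.x)
for n,x in(("origin",[0,0,0]),("foot",[-.155,0,0]),("pivot",[-.068,.034,.0155])): print(n,M@np.array(x)+o)
# keeper points
dd=d.reshape(-1,3); k=(abs(dd[:,0]+.09)<.06)&(abs(dd[:,1]-.04)<.05)&(dd[:,2]>.018)&(dd[:,2]<.07); uv=np.argwhere(k.reshape(480,640))
print(np.c_[uv[:,::-1],(dd[k]*1e3).round(),im["color"].reshape(-1,3)[k]][::1][:70].astype(int).tolist())
E
```

```text
[0.52098107 0.37109533 1.33387317] 76.42530297706855
[[-1.5  0.1]
 [-0.5 -0.4]
 [ 1.2  4.6]
 [ 1.5  5.2]
 [ 0.7 -0.7]
 [ 0.2 -0.4]
 [-2.2 -0.6]
 [-0.2 -0.7]]
605 [ 0.02138561  0.13700273 -0.02410959] 7.894396951541977 81.12794354413099
deck z med -0.0004950590943517946
origin [0.52098107 0.37109533 0.03870568]
foot [0.48495463 0.2218916  0.01713385]
pivot [0.4716194  0.31152153 0.04459106]
[[279, 212, -60, 37, 24, 171, 174, 175], [280, 212, -65, 35, 28, 117, 119, 120], [281, 212, -67, 33, 30, 120, 122, 127], [282, 212, -62, 30, 23, 188, 189, 186], [278, 213, -65, 41, 26, 204, 207, 206], [279, 213, -66, 38, 27, 147, 150, 153], [280, 213, -66, 36, 26, 80, 78, 81], [281, 213, -67, 33, 26, 81, 80, 83], [282, 213, -63, 30, 21, 172, 176, 178], [278, 214, -66, 41, 24, 191, 193, 193], [279, 214, -71, 39, 28, 155, 159, 160], [280, 214, -70, 37, 27, 131, 133, 133], [281, 214, -69, 34, 25, 141, 142, 143], [282, 214, -70, 31, 25, 178, 181, 183], [283, 214, -70, 29, 24, 179, 181, 176], [276, 215, -103, 52, 61, 181, 179, 169], [277, 215, -105, 50, 62, 87, 85, 83], [278, 215, -106, 48, 64, 64, 62, 
[... 1319 characters left out ...]
1, 150], [275, 220, -107, 56, 49, 71, 61, 58], [276, 220, -113, 55, 54, 54, 53, 46], [277, 220, -116, 53, 57, 53, 51, 46], [278, 220, -113, 50, 53, 53, 49, 48], [279, 220, -111, 47, 50, 41, 38, 35], [280, 220, -90, 41, 26, 150, 154, 155], [281, 220, -86, 38, 22, 139, 141, 141], [275, 221, -105, 56, 42, 69, 59, 50], [276, 221, -111, 54, 49, 55, 53, 48], [277, 221, -113, 52, 50, 55, 53, 50], [278, 221, -112, 50, 48, 50, 49, 43], [279, 221, -111, 47, 46, 41, 34, 31], [280, 221, -94, 42, 27, 147, 148, 149], [281, 221, -89, 38, 21, 133, 134, 134], [276, 222, -109, 54, 42, 56, 52, 45], [277, 222, -113, 52, 47, 55, 53, 48], [278, 222, -112, 50, 45, 47, 46, 38], [279, 222, -113, 47, 45, 42, 40, 33]]
```

```bash
cat >> h.py <<'E'
def to(pos,R=None):
    """print: turn (tool axes, units of 8deg) first, then shift in the turned tool axes (units of 4cm)"""
    o=ctrl.get_obs(); R0=Ro.from_rotvec(o["tool_rot"]); R=R or R0
    w=np.degrees((R0.inv()*R).as_rotvec())/8; d=R.inv().apply(np.array(pos)-o["tool_pos"])/.04
    print("turn",w.round(2),"shift",d.round(2)); return w,d
def down(yd):
    """tool down, tool y (mod half turn nearest to present) at world heading yd deg"""
    y=np.array([np.cos(np.radians(yd)),np.sin(np.radians(yd)),0]); z=np.array([0,0,-1.])
    c=[Ro.from_matrix(np.c_[np.cross(s*y,z),s*y,z]) for s in(1,-1)]
    R0=Ro.from_rotvec(ctrl.get_obs()["tool_rot"]); return min(c,key=lambda r:(R0.inv()*r).magnitude())
E
python3 - <<'E'
from h import *
im=ctrl.get_image("wrist"); o=ctrl.get_obs(); R0=Ro.from_rotvec(o["tool_rot"])
print("tool axes cols",R0.as_matrix().round(3).tolist())
C=-np.array(im["R"]).T@im["t"]; print("cam in tool",R0.inv().apply(C-o["tool_pos"]),"optical axis in tool",R0.inv().apply(np.array(im["R"])[2]),"x",R0.inv().apply(np.array(im["R"])[0]),im["fx"])
to([.47,.25,.33],down(-13)); to([.47,.25,.33])
E
```

```text
tool axes cols [[-0.956, 0.292, -0.001], [0.292, 0.956, -0.001], [0.0, -0.002, -1.0]]
cam in tool [ 0.06979982  0.00130802 -0.14198289] optical axis in tool [-2.75548593e-01 -7.66706155e-04  9.61286838e-01] x [-5.20075872e-04  9.99999654e-01  6.48505410e-04] 389.94599091145017
turn [-1.000e-02  1.000e-02  1.075e+01] shift [-6.84  8.95 -2.49]
turn [0. 0. 0.] shift [-9.41 -6.2  -2.48]
```

Request:
{"api": "drive_tool", "payload": {"steps": [{"translation":[-0.9,-0.6,-0.4],"angular":[0,0,0],"gripper":1},{"translation":[-0.9,-0.6,-0.4],"angular":[0,0,0],"gripper":1},{"translation":[-0.9,-0.6,-0.4],"angular":[0,0,0],"gripper":1},{"translation":[-0.9,-0.6,-0.4],"angular":[0,0,0],"gripper":1},{"translation":[-0.9,-0.6,-0.4],"angular":[0,0,0],"gripper":1},{"translation":[-0.9,-0.6,-0.4],"angular":[0,0,0],"gripper":1},{"translation":[-0.9,-0.6,0],"angular":[0,0,0],"gripper":1},{"translation":[-0.9,-0.6,0],"angular":[0,0,0],"gripper":1}]}}

```text
t: 1.15
tool_pos: [0.4027, 0.3286, 0.3274]
tool_rot: [0.464, 3.107, 0.0]
contact_force: [0.6, 0.2, -1.0]
opening: 0.0854
grip_force: 0.0
```

Request:
{"api": "drive_tool", "payload": {"steps": [{"translation":[-0.9,-0.6,0],"angular":[0,0,0],"gripper":1},{"translation":[-0.9,-0.6,0],"angular":[0,0,0],"gripper":1},{"translation":[0,0,0],"angular":[0,0,1],"gripper":1},{"translation":[0,0,0],"angular":[0,0,1],"gripper":1},{"translation":[0,0,0],"angular":[0,0,1],"gripper":1},{"translation":[0,0,0],"angular":[0,0,1],"gripper":1},{"translation":[0,0,0],"angular":[0,0,1],"gripper":1},{"translation":[0,0,0],"angular":[0,0,1],"gripper":1}]}}

```text
t: 2.15
tool_pos: [0.4567, 0.2628, 0.3268]
tool_rot: [-1.694, -2.645, 0.001]
contact_force: [-0.4, 0.2, -0.0]
opening: 0.0857
grip_force: 0.0
```

Request:
{"api": "drive_tool", "payload": {"steps": [{"translation":[0,0,0],"angular":[0,0,1],"gripper":1},{"translation":[0,0,0],"angular":[0,0,1],"gripper":1},{"translation":[0,0,0],"angular":[0,0,1],"gripper":1},{"translation":[0,0,0],"angular":[0,0,1],"gripper":1},{"translation":[0,0,0],"angular":[0,0,0.75],"gripper":1},{"translation":[0,0,0],"angular":[0,0,0],"gripper":1}]}}

```text
t: 2.9
tool_pos: [0.4567, 0.2628, 0.3269]
tool_rot: [-2.457, -1.957, 0.001]
contact_force: [-1.4, 0.7, -0.3]
opening: 0.0852
grip_force: 0.0
```

```bash
python3 - <<'E'
from h import *
im=ctrl.get_image("wrist"); np.save("wr.npy",im,allow_pickle=True); save(im,"wr.png"); o=ctrl.get_obs(); print(o["tool_pos"],o["q"],Ro.from_rotvec(o["tool_rot"]).as_matrix().round(3).tolist(),o["t"])
E
```

```text
[0.45671202 0.26280787 0.3269561 ] [ 3.80874526e-01 -2.21516431e-01  1.71372785e+00  1.24221359e-06
  1.64998347e+00  6.06071613e-01] [[0.223, 0.975, -0.001], [0.975, -0.223, -0.0], [-0.0, -0.0, -1.0]] 2.95
```

View pics/wr.png

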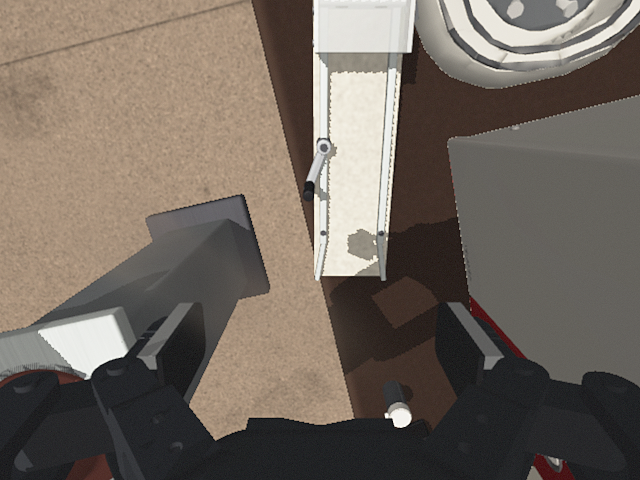

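The wrist view shows the ramp in full: cover front edge at (313,50)-(413,52), keeper pivot (324,147), pin (308,190), rail studs (323,233) and (381,234), foot edge at row ~277. I'll rectify it into deck coordinates to refine.

```bash
cat >> h.py <<'E'
def rect(im,p,z,X,Y,s=2):
    """ortho picture of deck plane z; columns=deck x, rows=deck -y, s px per mm"""
    M,o=deckT(p); gx,gy=np.meshgrid(np.arange(X[0],X[1],1/s),np.arange(Y[1],Y[0],-1/s))
    W=np.stack([gx,gy,0*gx+z],-1)/1e3@M.T+o; c=W@np.array(im["R"]).T+im["t"]
    return cv2.remap(im["color"],(c[...,0]/c[...,2]*im["fx"]+im["cx"]).astype(np.float32),(c[...,1]/c[...,2]*im["fy"]+im["cy"]).astype(np.float32),cv2.INTER_CUBIC)
E
python3 - <<'E'
from h import *
from scipy.optimize import least_squares
im=np.load("wr.npy",allow_pickle=True).item(); R=np.array(im["R"]);t=np.array(im["t"])
def proj(X): c=X@R.T+t; return np.c_[c[:,0]/c[:,2]*im["fx"]+im["cx"],c[:,1]/c[:,2]*im["fy"]+im["cy"]]
p0=np.load("deck.npy")
L=np.array([[20,43,52],[20,-43,52],[-68,34,24],[-235,38,12],[-235,-38,12],[-235,0,0]])/1e3
px=np.array([[313.5,51],[413,52],[324,147],[319.5,279],[384,279],[352,276]])
f=lambda p:(lambda M,o:(proj(L@M.T+o)-px).ravel())(*deckT(p))
s=least_squares(f,p0,loss="soft_l1"); print(p0,s.x,np.degrees(s.x[2]));print(f(p0).reshape(-1,2).round(1).tolist(),f(s.x).reshape(-1,2).round(1).tolist())
np.save("deck.npy",s.x)
X,Y=(-245,75),(-60,60)
g=np.vstack([rect(im,s.x,0,X,Y),rect(im,s.x,12,X,Y)])
for y in(-60,60): pass
for k in range(2):
    for y in(30,-30,38,-38): g[240*k+int((60-y)*2),::8]=[255,0,0]
    for x in(-235,-185,-68,20): g[240*k:240*k+240:6,int((x+245)*2)]=[0,0,255]
cv2.imwrite("pics/rect.png",g[...,::-1])
E
```

```text
[0.52098107 0.37109533 1.33387317] [0.52152915 0.37393657 1.35169683] 77.44652374131512
[[1.2, 3.3], [-0.9, 3.4], [-0.6, 1.6], [-1.3, 3.0], [-4.7, 3.6], [-3.9, 1.5]] [[0.9, 0.6], [-1.0, -1.2], [0.5, -0.7], [2.0, 1.3], [-1.3, 1.0], [-0.6, -0.6]]
```

View pics/rect.png

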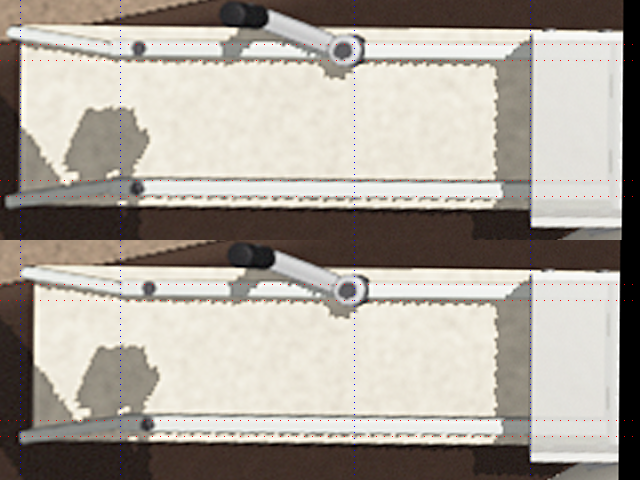

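```bash
python3 - <<'E'
from h import *
im=np.load("wr.npy",allow_pickle=True).item(); p=np.load("deck.npy")
g=rect(im,p,12,(-245,75),(-60,60),4).astype(int)
y=60-np.arange(g.shape[0])/4
for x in(-160,-140,-45,-25,-5):
    s=g[:,int((x+245)*4)-16:int((x+245)*4)+16].mean(1); v=s.mean(-1); w=s[:,0]-s[:,2]
    for lo,hi in((26,48),(-46,-24)):
        k=(y>lo)&(y<hi); print(x,[(float(a),int(b),int(c)) for a,b,c in zip(y[k][::4],v[k][::4],w[k][::4])])
E
```

```text
-160 [(47.75, 29, 27), (46.75, 140, 30), (45.75, 240, 24), (44.75, 240, 14), (43.75, 231, 17), (42.75, 232, 16), (41.75, 235, 16), (40.75, 218, 21), (39.75, 216, 10), (38.75, 229, 0), (37.75, 237, 0), (36.75, 234, 1), (35.75, 233, 1), (34.75, 236, 1), (33.75, 238, 0), (32.75, 189, 2), (31.75, 131, 11), (30.75, 119, 20), (29.75, 159, 23), (28.75, 217, 24), (27.75, 236, 16), (26.75, 237, 14)]
-160 [(-24.25, 236, 16), (-25.25, 237, 20), (-26.25, 186, 22), (-27.25, 140, 9), (-28.25, 209, 0), (-29.25, 238, 1), (-30.25, 237, 1), (-31.25, 233, 1), (-32.25, 232, 1), (-33.25, 237, 0), (-34.25, 229, 0), (-35.25, 190, 6), (-36.25, 170, 21), (-37.25, 214, 23), (-38.25, 247, 11), (-39.25, 238, 23), (-40.25, 156, 25), (-41.25, 49, 13), (-42.25, 28, 21), (-43.25, 47, 23), (-44.25, 50, 22), (-45.25, 50, 23)]
-140 [(47.75, 32, 21), (46.75, 103, 23), (45.75, 239, 28), (44.75, 242, 13), (43.75, 235, 15), (42.75, 234, 15), (41.75, 239, 14), (40.75, 213, 26), (39.75, 204, 16), (38.75, 227, -1), (37.75, 240, 0), (36.75, 236, 1), (35.75, 234, 2), (34.75, 236, 2), (33.75, 242, 1), (32.75, 205, 2), (31.75, 1
[... 2208 characters left out ...]
5, 230, 17), (41.75, 228, 17), (40.75, 231, 17), (39.75, 221, 22), (38.75, 212, 17), (37.75, 232, 0), (36.75, 245, 0), (35.75, 242, 0), (34.75, 240, 0), (33.75, 240, 0), (32.75, 244, 0), (31.75, 220, 1), (30.75, 155, 8), (29.75, 117, 17), (28.75, 145, 21), (27.75, 199, 24), (26.75, 229, 20)]
-5 [(-24.25, 226, 18), (-25.25, 227, 18), (-26.25, 235, 18), (-27.25, 217, 22), (-28.25, 139, 13), (-29.25, 152, 0), (-30.25, 239, 1), (-31.25, 244, 1), (-32.25, 239, 1), (-33.25, 237, 1), (-34.25, 237, 1), (-35.25, 240, 0), (-36.25, 210, 1), (-37.25, 155, 12), (-38.25, 196, 26), (-39.25, 238, 17), (-40.25, 245, 16), (-41.25, 211, 24), (-42.25, 85, 16), (-43.25, 7, 9), (-44.25, 31, 11), (-45.25, 33, 13)]
```

The rectified rails sit 2.1 mm to +y at x=-150 and 1.1 mm at x=-25, so I correct origin and yaw. Next stop is a hover over the block.

```bash
python3 - <<'E'
from h import *
p=np.load("deck.npy"); M,o=deckT(p); o=o+M@[0,.0009,0]; p=np.array([o[0],o[1],p[2]-.0083]); np.save("deck.npy",p); print(p,np.degrees(p[2]))
to([.52,-.2,.30]); to([.52,-.2,.30],down(11.8))
E
```

```text
[0.52065067 0.37413219 1.34339683] 76.97096877135654
turn [0. 0. 0.] shift [-10.92   4.13   0.68]
turn [-0.    0.   -3.09] shift [-11.65  -0.82   0.67]
```

Request:
{"api": "drive_tool", "payload": {"steps": [{"translation":[-1,0.38,0.06],"angular":[0,0,0],"gripper":1},{"translation":[-1,0.38,0.06],"angular":[0,0,0],"gripper":1},{"translation":[-1,0.38,0.06],"angular":[0,0,0],"gripper":1},{"translation":[-1,0.38,0.06],"angular":[0,0,0],"gripper":1},{"translation":[-1,0.38,0.06],"angular":[0,0,0],"gripper":1},{"translation":[-1,0.38,0.06],"angular":[0,0,0],"gripper":1},{"translation":[-1,0.38,0.06],"angular":[0,0,0],"gripper":1},{"translation":[-1,0.38,0.06],"angular":[0,0,0],"gripper":1}]}}

```text
t: 3.95
tool_pos: [0.5033, -0.0777, 0.308]
tool_rot: [2.457, 1.957, 0.0]
contact_force: [0.8, 0.3, -0.9]
opening: 0.0852
grip_force: 0.0
```

Request:
{"api": "drive_tool", "payload": {"steps": [{"translation":[-1,0.38,0.06],"angular":[0,0,0],"gripper":1},{"translation":[-1,0.38,0.06],"angular":[0,0,0],"gripper":1},{"translation":[-0.9,0.35,0.06],"angular":[0,0,0],"gripper":1},{"translation":[0,0,0],"angular":[0,0,-1],"gripper":1},{"translation":[0,0,0],"angular":[0,0,-1],"gripper":1},{"translation":[0,0,0],"angular":[0,0,-1.0],"gripper":1},{"translation":[0,0,0],"angular":[0,0,-0.1],"gripper":1},{"translation":[0,0,0],"angular":[0,0,0],"gripper":1}]}}

```text
t: 4.95
tool_pos: [0.5205, -0.1992, 0.3009]
tool_rot: [-1.983, -2.437, -0.0]
contact_force: [0.1, 0.0, 0.4]
opening: 0.0853
grip_force: 0.0
```

```bash
python3 - <<'E'
from h import *
im=ctrl.get_image("wrist"); np.save("wb.npy",im,allow_pickle=True); P=world(im); c=im["color"].astype(int)
m=(P[...,2]>.031)&(P[...,2]<.041)&(c.max(-1)<80)&(np.hypot(P[...,0]-.511,P[...,1]+.156)<.075)
r=cv2.minAreaRect((P[m][:,:2]*1000).astype(np.float32)); print(r,m.sum(),np.median(P[m][:,2]))
print("obs",ctrl.get_obs()["tool_pos"])
# rectified z=36mm plane, 4px/mm around estimate, axes world
x,y=np.meshgrid(np.arange(.43,.60,.00025),np.arange(-.06,-.25,-.00035)) 
W=np.stack([x,y,0*x+.036],-1); cc=W@np.array(im["R"]).T+im["t"]
g=cv2.remap(im["color"],(cc[...,0]/cc[...,2]*im["fx"]+im["cx"]).astype(np.float32),(cc[...,1]/cc[...,2]*im["fy"]+im["cy"]).astype(np.float32),cv2.INTER_LINEAR)
b=cv2.boxPoints(r)/1e3
cv2.polylines(g,[np.c_[(b[:,0]-.43)/.00025,(-.06-b[:,1])/.00035].astype(np.int32)],True,(255,0,0))
cv2.imwrite("pics/blk.png",g[...,::-1]); print(g.shape)
E
```

```text
((513.6337890625, -156.56727600097656), (52.03765106201172, 118.21805572509766), 13.356280326843262) 4798 0.03565239908358386
obs [ 0.52049228 -0.19922246  0.30094563]
(543, 680, 3)
```

View pics/blk.png

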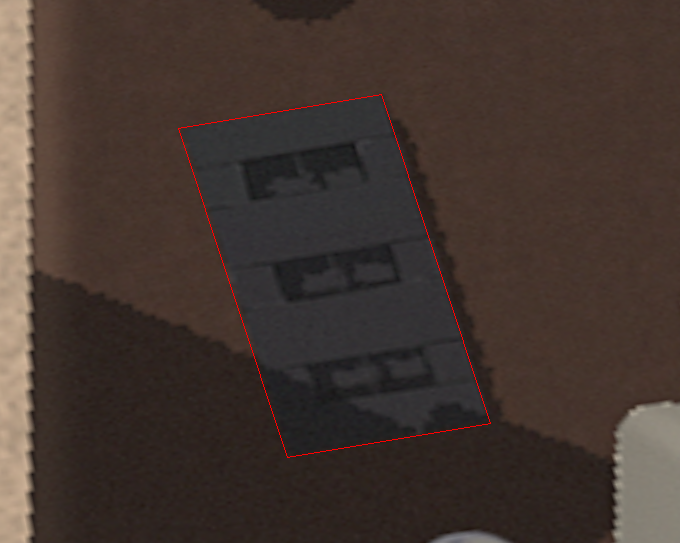

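The block rectangle measures 52.0 x 118.2 mm at z 36 mm, centre (0.5136,-0.1566), heading 13.4°, and the red outline matches its edges.

```bash
python3 - <<'E'
from h import *
to([.5136,-.1566,.009],down(13.36))
E
```

```text
turn [ 0.   0.  -0.2] shift [1.08 0.08 7.3 ]
```

Request:
{"api": "drive_tool", "payload": {"steps": [{"translation":[0,0,0],"angular":[0,0,-0.2],"gripper":1},{"translation":[0.54,0.04,0.8],"angular":[0,0,0],"gripper":1},{"translation":[0.54,0.04,0.9],"angular":[0,0,0],"gripper":1},{"translation":[0,0,1],"angular":[0,0,0],"gripper":1},{"translation":[0,0,1],"angular":[0,0,0],"gripper":1},{"translation":[0,0,1],"angular":[0,0,0],"gripper":1},{"translation":[0,0,0.7],"angular":[0,0,0],"gripper":1},{"translation":[0,0,0.5],"angular":[0,0,0],"gripper":1}]}}

```text
t: 6.0
tool_pos: [0.5129, -0.1561, 0.0632]
tool_rot: [-1.945, -2.465, 0.001]
contact_force: [1.0, 0.6, 0.3]
opening: 0.0855
grip_force: 0.0
```

Request:
{"api": "drive_tool", "payload": {"steps": [{"translation":[0,0,0.5],"angular":[0,0,0],"gripper":1},{"translation":[0,0,0.5],"angular":[0,0,0],"gripper":1},{"translation":[0,0,0.4],"angular":[0,0,0],"gripper":1},{"translation":[0,0,0],"angular":[0,0,0],"gripper":1}]}}

```text
t: 6.5
tool_pos: [0.5125, -0.156, 0.0075]
tool_rot: [-1.945, -2.463, 0.001]
contact_force: [-0.5, -0.4, 0.4]
opening: 0.0856
grip_force: 0.0
```

Request:
{"api": "drive_tool", "payload": {"force": 40, "steps": [{"translation":[0,0,0],"angular":[0,0,0],"gripper":0.5},{"translation":[0,0,0],"angular":[0,0,0],"gripper":0.5},{"translation":[0,0,0],"angular":[0,0,0],"gripper":0.5},{"translation":[0,0,0],"angular":[0,0,0],"gripper":0.5},{"translation":[0,0,0],"angular":[0,0,0],"gripper":0.5},{"translation":[0,0,0],"angular":[0,0,0],"gripper":0.5}]}}

```text
t: 7.25
tool_pos: [0.5146, -0.157, 0.0102]
tool_rot: [1.946, 2.464, 0.001]
contact_force: [-0.5, -0.1, 6.9]
opening: 0.0511
grip_force: 45.0
```

```bash
cat >> h.py <<'E'
def dto(x,y,z):
    "to deck point (mm) with tool x=deck x, y=-deck y, z=-deck z"
    M,o=deckT(np.load("deck.npy")); return to(M@(np.array([x,y,z])/1e3)+o,Ro.from_matrix(M*[1,-1,-1]))
E
python3 - <<'E'
from h import *
dto(-155,0,80);dto(-155,0,10.2); M,o=deckT(np.load("deck.npy")); print(M@[-.155,0,.08]+o)
E
```

```text
turn [-0.22  0.99  3.3 ] shift [ 9.07 -2.85 -0.9 ]
turn [-0.22  0.99  3.3 ] shift [ 9.07 -2.85  0.84]
[0.48353674 0.21374491 0.09635529]
```

Request:
{"api": "drive_tool", "payload": {"steps": [{"translation":[0,0,-0.5],"angular":[0,0,0],"gripper":0.5},{"translation":[0,0,-0.8],"angular":[0,0,0],"gripper":0.5},{"translation":[0,0,-0.8],"angular":[0,0,0],"gripper":0.5},{"translation":[0,0,-0.8],"angular":[0,0,0],"gripper":0.5},{"translation":[0,0,-0.8],"angular":[0,0,0],"gripper":0.5},{"translation":[0,0,0],"angular":[0,0,0],"gripper":0.5}]}}

```text
t: 8.0
tool_pos: [0.515, -0.1571, 0.1592]
tool_rot: [1.944, 2.462, 0.002]
contact_force: [0.6, 0.3, -2.6]
opening: 0.0512
grip_force: 44.3
```

Request:
{"api": "drive_tool", "payload": {"steps": [{"translation":[0,0,0],"angular":[-0.055,0.2475,0.825],"gripper":0.5},{"translation":[0,0,0],"angular":[-0.055,0.2475,0.825],"gripper":0.5},{"translation":[0,0,0],"angular":[-0.055,0.2475,0.825],"gripper":0.5},{"translation":[0,0,0],"angular":[-0.055,0.2475,0.825],"gripper":0.5},{"translation":[0,0,0],"angular":[0,0,0],"gripper":0.5}]}}

```text
t: 8.62
tool_pos: [0.5121, -0.1563, 0.1541]
tool_rot: [-2.384, -1.895, -0.163]
contact_force: [0.3, 0.0, -2.7]
opening: 0.0511
grip_force: 44.2
```

```bash
python3 - <<'E'
from h import *
dto(-155,0,70)
E
```

```text
turn [-0.04 -0.01 -0.  ] shift [ 8.57 -2.78  2.91]
```

Request:
{"api": "drive_tool", "payload": {"steps": [{"translation":[0.9,-0.3,0],"angular":[0,0,0],"gripper":0.5},{"translation":[0.95,-0.31,0],"angular":[0,0,0],"gripper":0.5},{"translation":[0.95,-0.31,0],"angular":[0,0,0],"gripper":0.5},{"translation":[0.95,-0.31,0],"angular":[0,0,0],"gripper":0.5},{"translation":[0.95,-0.31,0],"angular":[0,0,0],"gripper":0.5},{"translation":[0.95,-0.31,0.2],"angular":[0,0,0],"gripper":0.5},{"translation":[0.95,-0.31,0.4],"angular":[0,0,0],"gripper":0.5},{"translation":[0.95,-0.31,0.6],"angular":[0,0,0],"gripper":0.5}]}}

```text
t: 9.62
tool_pos: [0.486, 0.1651, 0.151]
tool_rot: [-2.385, -1.9, -0.166]
contact_force: [0.7, -0.5, -2.5]
opening: 0.0512
grip_force: 44.2
```

Request:
{"api": "drive_tool", "payload": {"steps": [{"translation":[0.6,-0.18,0.6],"angular":[-0.04,0,0],"gripper":0.5},{"translation":[0.42,-0.13,0.5],"angular":[0,0,0],"gripper":0.5},{"translation":[0,0,0],"angular":[0,0,0],"gripper":0.5},{"translation":[0,0,0],"angular":[0,0,0],"gripper":0.5}]}}

```text
t: 10.12
tool_pos: [0.4846, 0.2115, 0.1137]
tool_rot: [-2.389, -1.9, -0.171]
contact_force: [0.5, -0.9, -0.8]
opening: 0.0511
grip_force: 44.0
```

```bash
python3 - <<'E'
from h import *
dto(-155,0,10.5)
im=ctrl.get_image("wrist"); np.save("wp.npy",im,allow_pickle=True)
im2=ctrl.get_image("side"); a=im["color"]; b=im2["color"][150:290,225:345]
b=cv2.resize(b,(411,480),interpolation=cv2.INTER_CUBIC); g=np.hstack([a[:,200:580],b]); cv2.imwrite("pics/pl.png",g[...,::-1])
E
```

```text
turn [0.03 0.   0.  ] shift [-0.01 -0.04  2.17]
```

View pics/pl.png

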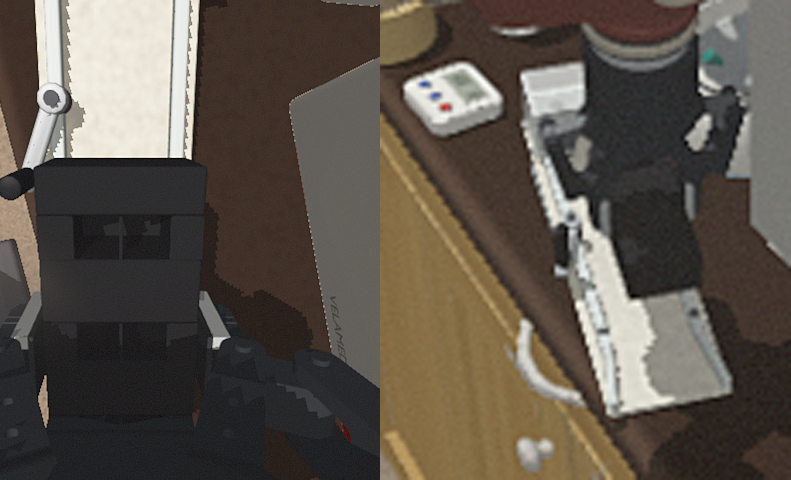

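The wrist picture shows the block held over the channel, front end at row 160 (x 236-407 in the frame), rails at columns ~255 and ~380, and the pin at left (215,183), clear of the block. A numeric check of block versus rails comes before lowering.

```bash
python3 - <<'E'
from h import *
im=np.load("wp.npy",allow_pickle=True).item(); p=np.load("deck.npy"); M,o=deckT(p)
g=rect(im,p,12,(-100,20),(-50,50),4).astype(float)
y=50-np.arange(g.shape[0])/4
for x in(-45,-30,-15,0):
    s=g[:,int((x+100)*4)-16:int((x+100)*4)+16].mean(1); w=s[:,0]-s[:,2]; v=s.mean(-1)
    k=(w<5)&(v>185); print(x,y[k&(y>0)][[0,-1]],y[k&(y<0)][[0,-1]])
D=(world(im)-o)@M*1e3; c=im["color"].astype(int)
zt=D[...,2]; u=np.mgrid[:480,:640]
m=(c.max(-1)<90)&(u[0]>155)&(u[0]<300)&(abs(D[...,1])<40)&(zt>70)&(zt<110)
print(np.percentile(zt[m],[10,50,90]))
for x in(-140,-130,-120,-110,-105): 
    k=m&(abs(D[...,0]-x)<2.5)&(abs(zt-np.median(zt[m]))<4); print(x,np.percentile(D[...,1][k],[0.5,99.5]),np.median(zt[k]),k.sum())
k=m&(abs(zt-np.median(zt[m]))<4);print("front",np.percentile(D[...,0][k],99.8))
E
```

```text
-45 [37.   30.25] [-30.5 -37.5]
-30 [37.   30.25] [-30.5 -37.5]Traceback (most recent call last):
  File "<stdin>", line 7, in <module>
IndexError: index 0 is out of bounds for axis 0 with size 0
```

```bash
python3 - <<'E'
from h import *
im=np.load("wp.npy",allow_pickle=True).item(); p=np.load("deck.npy"); M,o=deckT(p)
D=(world(im)-o)@M*1e3; c=im["color"].astype(int); zt=D[...,2]; u=np.mgrid[:480,:640]
m=(c.max(-1)<90)&(u[0]>155)&(u[0]<300)&(abs(D[...,1])<40)&(zt>70)&(zt<150)
q=np.median(zt[m]);print(np.percentile(zt[m],[10,50,90]))
for x in(-140,-130,-120,-110,-105): 
    k=m&(abs(D[...,0]-x)<2.5)&(abs(zt-q)<5); 
    if k.sum()>5: print(x,np.percentile(D[...,1][k],[0.5,99.5]),np.median(zt[k]),k.sum())
k=m&(abs(zt-q)<5);print("front",np.percentile(D[...,0][k],99.8))
E
```

```text
[100.81892336 122.42804735 123.33790499]
-140 [-26.05276265  20.83642246] 121.69957304377783 13
-130 [-27.17809394  23.58191993] 122.67449997420309 2303
-120 [-27.43261347  23.97701873] 122.62158229098073 1169
-110 [-27.33567659  24.07020779] 122.55549322885304 1782
-105 [-27.13835847  23.98846235] 122.67140792135513 2742
front -94.39634774717048
```

Request:
{"api": "drive_tool", "payload": {"steps": [{"translation":[0,-0.04,0.5],"angular":[0.03,0,0],"gripper":0.5},{"translation":[0,0,0.5],"angular":[0,0,0],"gripper":0.5},{"translation":[0,0,0.5],"angular":[0,0,0],"gripper":0.5},{"translation":[0,0,0.3],"angular":[0,0,0],"gripper":0.5},{"translation":[0,0,0.2],"angular":[0,0,0],"gripper":0.5},{"translation":[0,0,0.1],"angular":[0,0,0],"gripper":0.5},{"translation":[0,0,0.03],"angular":[0,0,0],"gripper":0.5},{"translation":[0,0,0],"angular":[0,0,0],"gripper":0.5}]}}

```text
t: 11.22
tool_pos: [0.4864, 0.2238, 0.0301]
tool_rot: [-2.388, -1.897, -0.169]
contact_force: [0.9, -0.9, -1.8]
opening: 0.0513
grip_force: 44.2
```

```bash
python3 - <<'E'
from h import *
dto(-155,0,10.5); print(ctrl.get_obs()["contact_force"])
E
```

```text
turn [ 0.   -0.01 -0.  ] shift [-0.03 -0.01  0.06]
[ 0.8993902  -0.90819931 -1.84490998]
```

Block is about 2 mm above the deck, with no rail contact. A little lower, then release.

Request:
{"api": "drive_tool", "payload": {"steps": [{"translation":[0,-0.01,0.04],"angular":[0,0,0],"gripper":0.5},{"translation":[0,0,0.02],"angular":[0,0,0],"gripper":0.5},{"translation":[0,0,0],"angular":[0,0,0],"gripper":0.5}]}}

```text
t: 11.6
tool_pos: [0.4859, 0.2242, 0.0279]
tool_rot: [-2.387, -1.898, -0.168]
contact_force: [-3.0, -1.1, 4.3]
opening: 0.0513
grip_force: 44.9
```

Request:
{"api": "drive_tool", "payload": {"steps": [{"translation":[0,0,0],"angular":[0,0,0],"gripper":0.8},{"translation":[0,0,0],"angular":[0,0,0],"gripper":0.8},{"translation":[0,0,0],"angular":[0,0,0],"gripper":0.8},{"translation":[0,0,0],"angular":[0,0,0],"gripper":0.8}]}}

```text
t: 12.1
tool_pos: [0.4857, 0.2242, 0.0271]
tool_rot: [-2.387, -1.897, -0.168]
contact_force: [-0.3, -0.3, -0.3]
opening: 0.0687
grip_force: 0.0
```

Request:
{"api": "drive_tool", "payload": {"steps": [{"translation":[0,0,-0.5],"angular":[0,0,0],"gripper":0.8},{"translation":[0,0,-0.9],"angular":[0,0,0],"gripper":0.8},{"translation":[0,0,-0.9],"angular":[0,0,0],"gripper":0.8},{"translation":[-0.9,0,0],"angular":[0,0,0],"gripper":0},{"translation":[-0.9,0,0],"angular":[0,0,0],"gripper":0},{"translation":[-0.9,0,0],"angular":[0,0,0],"gripper":0},{"translation":[0,0,0],"angular":[0,0,0],"gripper":0}]}}

```text
t: 12.98
tool_pos: [0.458, 0.106, 0.1026]
tool_rot: [-2.39, -1.893, -0.167]
contact_force: [0.2, 0.2, 0.2]
opening: 0.0002
grip_force: 0.0
```

```bash
cat >> h.py <<'E'
def blk(im,lo,hi,zl=30,zh=42):
    p=np.load("deck.npy"); M,o=deckT(p); D=(world(im)-o)@M*1e3; c=im["color"].astype(int)
    m=(c.max(-1)<90)&(abs(D[...,1])<32)&(abs(D[...,2]-(zl+zh)/2)<(zh-zl)/2)&(D[...,0]>lo)&(D[...,0]<hi)
    m=cv2.morphologyEx(m.astype(np.uint8),cv2.MORPH_OPEN,np.ones((3,3)))>0
    print("block x,y pct",np.percentile(D[m][:,0],[.3,99.7]).round(1),np.percentile(D[m][:,1],[.5,99.5]).round(1),"z",np.median(D[m][:,2]).round(1),m.sum(),cv2.minAreaRect(D[m][:,:2].astype(np.float32)))
E
python3 - <<'E'
from h import *
im=ctrl.get_image("wrist"); np.save("wq.npy",im,allow_pickle=True); blk(im,-240,-60); dto(-228,0,12)
E
```

```text
block x,y pct [-211.2 -134.9] [-25.8  25.1] z 35.9 13535 ((-172.86685180664062, -0.24445724487304688), (51.67597198486328, 76.93682098388672), 89.85203552246094)
turn [-0.   -0.01 -0.02] shift [0.87 0.01 2.25]
```

Request:
{"api": "drive_tool", "payload": {"steps": [{"translation":[0,0,0.8],"angular":[0,0,-0.02],"gripper":0},{"translation":[0,0,0.8],"angular":[0,0,0],"gripper":0},{"translation":[0,0,0.65],"angular":[0,0,0],"gripper":0},{"translation":[0.4,0,0],"angular":[0,0,0],"gripper":0},{"translation":[0.4,0.01,0],"angular":[0,0,0],"gripper":0},{"translation":[0.2,0,0],"angular":[0,0,0],"gripper":0},{"translation":[0.15,0,0],"angular":[0,0,0],"gripper":0},{"translation":[0.15,0,0],"angular":[0,0,0],"gripper":0}]}}

```text
t: 14.02
tool_pos: [0.4738, 0.17, 0.022]
tool_rot: [-2.386, -1.901, -0.169]
contact_force: [-0.5, -2.8, 1.4]
opening: 0.0002
grip_force: 1.3
```

Request:
{"api": "drive_tool", "payload": {"steps": [{"translation":[0.3,0,0],"angular":[0,0,0],"gripper":0},{"translation":[0.3,0,0],"angular":[0,0,0],"gripper":0},{"translation":[0.3,0,0],"angular":[0,0,0],"gripper":0},{"translation":[0.3,0,0],"angular":[0,0,0],"gripper":0},{"translation":[0.3,0,0],"angular":[0,0,0],"gripper":0},{"translation":[0.3,0,0],"angular":[0,0,0],"gripper":0}]}}

```text
t: 14.78
tool_pos: [0.4894, 0.24, 0.0315]
tool_rot: [-2.385, -1.901, -0.168]
contact_force: [-0.3, -3.4, 1.1]
opening: -0.0002
grip_force: 1.8
```

```bash
python3 - <<'E'
from h import *
dto(-70,0,12); print(ctrl.get_obs()["contact_force"]); im=ctrl.get_image("wrist"); save(im,"push.png"); blk(im,-170,40)
E
```

```text
turn [-0.   -0.    0.02] shift [ 1.68  0.01 -0.  ]
[-0.31325483 -3.41093497  1.09015594]
block x,y pct [-129.5  -33.6] [-26.3  25.4] z 35.9 44088 ((-81.06878662109375, -0.11294364929199219), (52.17488098144531, 99.23130798339844), 88.39614868164062)
```

View pics/push.png

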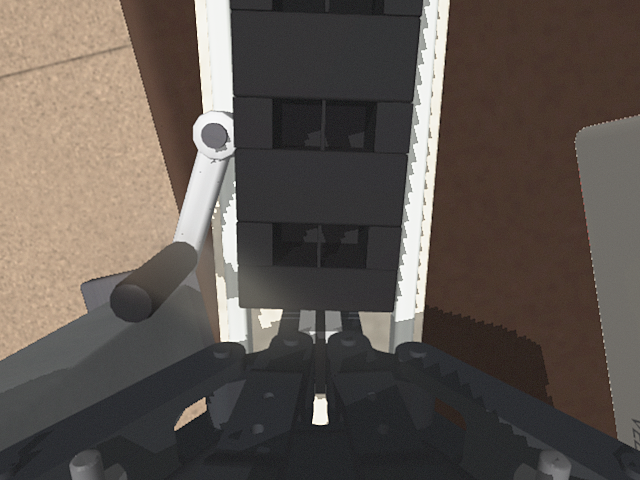

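The block is being pushed straight, rear edge at row 310. The gripper's knuckles at (220,350) sit close to the pin's path (pin at (135,295)), so I check that clearance.

```bash
python3 - <<'E'
from h import *
im=ctrl.get_image("wrist"); M,o=deckT(np.load("deck.npy")); D=(world(im)-o)@M*1e3; u=np.mgrid[:480,:640]
g=(u[0]>335)&(im["depth"]>0)&(im["color"].max(-1)<110)&(D[...,2]>20)
for a,b in((20,30),(30,40),(40,50),(50,60),(60,70),(-40,-30),(-60,-50)):
    k=g&(D[...,1]>a)&(D[...,1]<b); 
    if k.sum(): print(a,b,k.sum(),"z pct",np.percentile(D[k][:,2],[1,10,50]).round(),"x pct",np.percentile(D[k][:,0],[50,99]).round())
k=(abs(D[...,0]+109)<20)&(abs(D[...,1]-50)<20)&(D[...,2]>50)&(D[...,2]<68)&(u[0]<320);print("pin",np.median(D[k],axis=0),k.sum())
E
```

```text
20 30 4115 z pct [57. 63. 69.] x pct [-125. -121.]
30 40 7095 z pct [62. 68. 82.] x pct [-128. -122.]
40 50 5350 z pct [74. 81. 92.] x pct [-123. -122.]
50 60 2291 z pct [84. 89. 95.] x pct [-123. -121.]
-40 -30 7057 z pct [62. 68. 82.] x pct [-128. -122.]
-60 -50 2316 z pct [85. 89. 95.] x pct [-123. -121.]
pin [-107.78083347   46.78238023   61.39708435] 2227
```

Request:
{"api": "drive_tool", "payload": {"steps": [{"translation":[-0.15,0,0],"angular":[0,0,0],"gripper":0},{"translation":[0,0.2,-0.12],"angular":[0,0,0],"gripper":0},{"translation":[0.2,0,0],"angular":[0,0,0],"gripper":0},{"translation":[0.3,0,0],"angular":[0,0,0],"gripper":0},{"translation":[0.3,0,0],"angular":[0,0,0],"gripper":0},{"translation":[0.3,0,0],"angular":[0,0,0],"gripper":0},{"translation":[0.3,0,0],"angular":[0,0,0],"gripper":0},{"translation":[0.2,0,0],"angular":[0,0,0],"gripper":0}]}}

```text
t: 15.88
tool_pos: [0.5097, 0.2936, 0.0443]
tool_rot: [-2.384, -1.902, -0.167]
contact_force: [-1.1, -3.6, 2.0]
opening: 0.0
grip_force: 1.7
```

```bash
python3 - <<'E'
from h import *
dto(-67,-8,17); print(ctrl.get_obs()["contact_force"]); im=ctrl.get_image("wrist"); blk(im,-100,20)
E
```

```text
turn [-0.   -0.    0.02] shift [ 0.31  0.01 -0.  ]
[-1.08443893 -3.58474508  2.01927497]
block x,y pct [-71.5  19.8] [-24.8  27.2] z 35.9 37733 ((-25.91158676147461, 1.021921157836914), (93.54571533203125, 51.9090690612793), 1.9701111316680908)
```

Request:
{"api": "drive_tool", "payload": {"steps": [{"translation":[0.1,0,0],"angular":[0,0,0],"gripper":0},{"translation":[0.1,0,0],"angular":[0,0,0],"gripper":0},{"translation":[0.08,0,0],"angular":[0,0,0],"gripper":0},{"translation":[0,0,0],"angular":[0,0,0],"gripper":0}]}}

```text
t: 16.42
tool_pos: [0.5109, 0.3005, 0.0451]
tool_rot: [-2.387, -1.904, -0.156]
contact_force: [-4.6, -16.0, 6.9]
opening: 0.0002
grip_force: 7.4
```

Request:
{"api": "drive_tool", "payload": {"steps": [{"translation":[0.04,0,0],"angular":[0,0,0],"gripper":0},{"translation":[0,0,0],"angular":[0,0,0],"gripper":0}]}}

```text
t: 16.68
tool_pos: [0.5109, 0.3005, 0.0452]
tool_rot: [-2.388, -1.906, -0.151]
contact_force: [-6.7, -21.4, 10.2]
opening: -0.0001
grip_force: 10.2
```

Request:
{"api": "drive_tool", "payload": {"steps": [{"translation":[0.03,0,0],"angular":[0,0,0],"gripper":0},{"translation":[0,0,0],"angular":[0,0,0],"gripper":0}]}}

```text
t: 16.92
tool_pos: [0.5109, 0.3006, 0.0451]
tool_rot: [-2.389, -1.907, -0.148]
contact_force: [-7.1, -26.0, 12.8]
opening: -0.0004
grip_force: 12.4
```

Request:
{"api": "drive_tool", "payload": {"steps": [{"translation":[-0.3,0,0],"angular":[0,0,0],"gripper":0},{"translation":[-0.6,0,0],"angular":[0,0,0],"gripper":0},{"translation":[-0.6,0,0],"angular":[0,0,0],"gripper":0},{"translation":[0,0,0],"angular":[0,0,0],"gripper":0}]}}

```text
t: 17.42
tool_pos: [0.4988, 0.2479, 0.0372]
tool_rot: [-2.386, -1.897, -0.167]
contact_force: [0.3, -0.3, 0.2]
opening: 0.0001
grip_force: 0.0
```

```bash
python3 - <<'E'
from h import *
im=ctrl.get_image("wrist"); np.save("ws.npy",im,allow_pickle=True); blk(im,-100,15); dto(-72,-8,17)
p=np.load("deck.npy")
g=np.vstack([rect(im,p,36,(-110,80),(-60,60),4)[60:460],])
g=np.hstack([g[:, :760]]); 
for x in(-68,-59,20,59,69): g[::6,(x+110)*4]=[255,0,0]
cv2.imwrite("pics/home.png",g[...,::-1]); print(g.shape)
E
```

```text
block x,y pct [-60.7 -21.7] [-25.2  25.9] z 35.9 20513 ((-40.571475982666016, 0.3804035186767578), (39.63872528076172, 52.00728988647461), 1.7855591773986816)
turn [-0.   -0.01  0.01] shift [ 1.35  0.01 -0.01]
(400, 760, 3)
```

View pics/home.png

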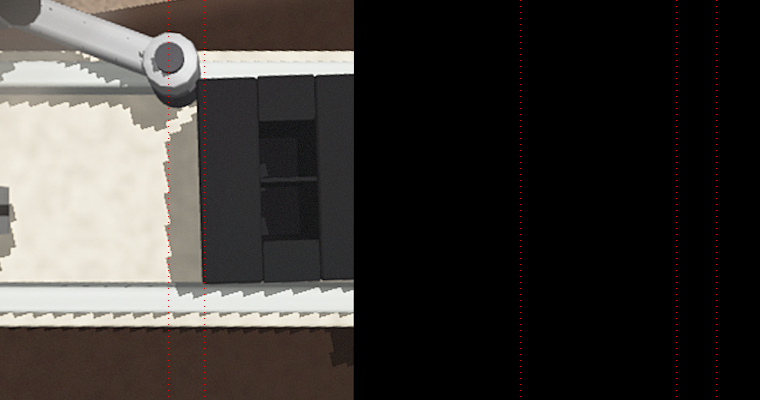

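The rectified view shows the block's rear edge at columns 198 (+y side) to 204 (-y side), so deck x is about -60.5 to -59. It is at the stop but yawed about 1.7°. I'll square it with a gentle second push on the +y side.

Request:
{"api": "drive_tool", "payload": {"steps": [{"translation":[0.5,0,0],"angular":[0,0,0],"gripper":0},{"translation":[0.5,0,0],"angular":[0,0,0],"gripper":0},{"translation":[0,-0.35,0],"angular":[0,0,0],"gripper":0},{"translation":[0.2,0,0],"angular":[0,0,0],"gripper":0},{"translation":[0.1,0,0],"angular":[0,0,0],"gripper":0},{"translation":[0.04,0,0],"angular":[0,0,0],"gripper":0},{"translation":[0,0,0],"angular":[0,0,0],"gripper":0}]}}

```text
t: 18.35
tool_pos: [0.4976, 0.3029, 0.0452]
tool_rot: [-2.385, -1.9, -0.166]
contact_force: [-1.0, -1.8, 0.6]
opening: 0.0002
grip_force: 0.8
```

Request:
{"api": "drive_tool", "payload": {"steps": [{"translation":[0.05,0,0],"angular":[0,0,0],"gripper":0},{"translation":[0.05,0,0],"angular":[0,0,0],"gripper":0},{"translation":[0,0,0],"angular":[0,0,0],"gripper":0}]}}

```text
t: 18.73
tool_pos: [0.4976, 0.3032, 0.0452]
tool_rot: [-2.388, -1.905, -0.155]
contact_force: [-6.4, -16.0, 7.6]
opening: 0.0
grip_force: 8.2
```

Request:
{"api": "drive_tool", "payload": {"steps": [{"translation":[-0.35,0,0],"angular":[0,0,0],"gripper":0},{"translation":[0,0.2,-0.5],"angular":[0,0,0],"gripper":0},{"translation":[0,0,-0.9],"angular":[0,0,0],"gripper":0},{"translation":[-0.5,0,-0.9],"angular":[0,0,0],"gripper":0},{"translation":[-0.9,0,-0.5],"angular":[0,0,0],"gripper":0.5},{"translation":[-0.5,0,0],"angular":[0,0,0],"gripper":0.5},{"translation":[0,0,0],"angular":[0,0,0],"gripper":0.5}]}}

```text
t: 19.6
tool_pos: [0.4824, 0.2023, 0.1429]
tool_rot: [-2.386, -1.897, -0.167]
contact_force: [-0.1, 0.1, -0.8]
opening: 0.0429
grip_force: 0.0
```

```bash
python3 - <<'E'
from h import *
im=ctrl.get_image("wrist"); np.save("wk.npy",im,allow_pickle=True); blk(im,-100,15)
M,o=deckT(np.load("deck.npy")); D=(world(im)-o)@M*1e3
k=(abs(D[...,0]+109)<20)&(abs(D[...,1]-50)<16)&(D[...,2]>58)&(D[...,2]<67); print("pin",np.median(D[k],axis=0),D[k].min(0),D[k].max(0),k.sum())
x,y=np.median(D[k],axis=0)[:2]
for h in(80,42): dto(x,y,h)
print(ctrl.get_obs()["q"],ctrl.get_obs()["opening"])
E
```

```text
block x,y pct [-61.2 -23.6] [-25.1  26.2] z 35.9 5844 ((-41.93663024902344, 0.7081756591796875), (38.182716369628906, 51.86239242553711), 1.3934109210968018)
pin [-109.74126315   48.45477787   62.22208724] [-115.73195671   43.13153157   58.15388771] [-104.31292668   54.56554644   64.53110614] 407
turn [-0.01 -0.01  0.01] shift [ 1.24 -1.24  1.19]
turn [-0.01 -0.01  0.01] shift [ 1.24 -1.24  2.14]
[ 0.1860514  -0.17217842  1.98400705  0.13510073  1.27722773  0.37686782] 0.04290140152229661
```

```bash
python3 - <<'E'
from h import *
p=np.load("deck.npy")
for n in("ws.npy","wk.npy"):
    im=np.load(n,allow_pickle=True).item()
    g=rect(im,p,36,(-90,15),(-45,45),4).astype(int).max(-1)
    r=[]
    for y in(22,15,8,0,-8,-15,-22):
        row=g[int((45-y)*4)-4:int((45-y)*4)+4,:200].mean(0); r.append(round(-90+np.argmax(row<75)/4,1))
    s=[]
    for x in(-55,-45,-35,-25):
        c=g[:,int((x+90)*4)-4:int((x+90)*4)+4].mean(1); k=np.where(c[40:330]<75)[0]+40; s.append((round(45-k[0]/4,1),round(45-k[-1]/4,1)) if len(k) else None)
    print(n,"rear x",r,"sides",s)
E
```

```text
ws.npy rear x [np.float64(-71.2), np.float64(-60.8), np.float64(-60.5), np.float64(-60.2), np.float64(-60.0), np.float64(-59.8), np.float64(-59.5)] sides [(np.float64(35.0), np.float64(-37.2)), (np.float64(35.0), np.float64(-37.2)), (np.float64(35.0), np.float64(-37.2)), (np.float64(35.0), np.float64(-37.2))]
wk.npy rear x [np.float64(-63.8), np.float64(-64.2), np.float64(-64.0), np.float64(-63.8), np.float64(-63.5), np.float64(-63.5), np.float64(-63.0)] sides [(np.float64(26.0), np.float64(-25.5)), (np.float64(26.0), np.float64(-25.2)), (np.float64(26.2), np.float64(-25.0)), (np.float64(26.5), np.float64(-24.8))]
```

```bash
python3 - <<'E'
from h import *
p=np.load("deck.npy")
for n in("wk.npy","ws.npy"):
    im=np.load(n,allow_pickle=True).item()
    g=rect(im,p,12,(-180,15),(-50,50),4).astype(float); y=50-np.arange(g.shape[0])/4
    for x in(-150,-135,-120,-100,-80,-50,-35,-20):
        s=g[:,int((x+180)*4)-12:int((x+180)*4)+12].mean(1); w=s[:,0]-s[:,2]; v=s.mean(-1)
        k=(w<6)&(v>180); a=y[k&(y>20)]; b=y[k&(y<-20)]
        print(n,x,a[[0,-1]] if len(a) else 0,b[[0,-1]] if len(b) else 0)
E
```

```text
wk.npy -150 [37.   30.25] [-30.75 -37.75]
wk.npy -135 [37.   30.25] [-30.5 -37.5]
wk.npy -120 [33.25 30.25] [-30.5 -37.5]
wk.npy -100 [50.   30.25] [-30.5  -37.75]
wk.npy -80 [44.25 35.75] [-30.5  -37.75]
wk.npy -50 [37.   30.25] [-32.   -37.75]
wk.npy -35 [37. 30.] [-31.75 -37.75]
wk.npy -20 [37.   30.25] [-31.25 -37.75]
ws.npy -150 0 0
ws.npy -135 [36.75 30.25] 0
ws.npy -120 0 [-30.5 -37.5]
ws.npy -100 [50. 30.] [-30.5 -37.5]
ws.npy -80 [45.25 37.25] [-30.5  -37.75]
ws.npy -50 [36.75 32.5 ] [-32.25 -37.75]
ws.npy -35 [36.75 33.25] [-31.75 -37.75]
ws.npy -20 [36.75 33.5 ] [-31.25 -37.75]
```

Rails check out straight, so the block really is yawed about 1.2°. Fingertip friction locked its rear sideways. I'll push lightly again with a small +y drag at the rear.

```bash
python3 - <<'E'
from h import *
dto(-86,4,110); dto(-86,4,17)
E
```

```text
turn [-0.01 -0.01  0.01] shift [ 1.83 -0.13  0.44]
turn [-0.01 -0.01  0.01] shift [ 1.83 -0.13  2.76]
```

Request:
{"api": "drive_tool", "payload": {"steps": [{"translation":[0.9,-0.13,0.2],"angular":[0,0,0],"gripper":0},{"translation":[0.9,0,0.2],"angular":[0,0,0],"gripper":0},{"translation":[0,0,0.8],"angular":[0,0,0],"gripper":0},{"translation":[0,0,0.8],"angular":[0,0,0],"gripper":0},{"translation":[0,0,0.76],"angular":[0,0,0],"gripper":0},{"translation":[0.2,0,0],"angular":[0,0,0],"gripper":0},{"translation":[0.15,0,0],"angular":[0,0,0],"gripper":0},{"translation":[0.06,0,0],"angular":[0,0,0],"gripper":0}]}}

```text
t: 20.65
tool_pos: [0.4993, 0.3029, 0.0467]
tool_rot: [-2.385, -1.905, -0.155]
contact_force: [-5.5, -14.7, 2.4]
opening: -0.0001
grip_force: 7.7
```

Request:
{"api": "drive_tool", "payload": {"steps": [{"translation":[0.04,-0.03,0],"angular":[0,0,0],"gripper":0},{"translation":[0.04,-0.04,0],"angular":[0,0,0],"gripper":0},{"translation":[0,0,0],"angular":[0,0,0],"gripper":0}]}}

```text
t: 21.02
tool_pos: [0.4969, 0.304, 0.0468]
tool_rot: [-2.388, -1.907, -0.15]
contact_force: [-6.5, -19.5, 3.0]
opening: 0.0001
grip_force: 9.9
```

Request:
{"api": "drive_tool", "payload": {"steps": [{"translation":[-0.3,0,0],"angular":[0,0,0],"gripper":0},{"translation":[-0.15,0.2,0],"angular":[0,0,0],"gripper":0},{"translation":[0,0,-0.6],"angular":[0,0,0],"gripper":0},{"translation":[0,0,-0.9],"angular":[0,0,0],"gripper":0.5},{"translation":[-0.6,0,-0.9],"angular":[0,0,0],"gripper":0.5},{"translation":[-0.6,0,0],"angular":[0,0,0],"gripper":0.5},{"translation":[0,0,0],"angular":[0,0,0],"gripper":0.5}]}}

```text
t: 21.9
tool_pos: [0.4902, 0.2293, 0.135]
tool_rot: [-2.387, -1.899, -0.172]
contact_force: [0.3, 0.2, 0.5]
opening: 0.0422
grip_force: 0.0
```

```bash
python3 - <<'E'
from h import *
p=np.load("deck.npy"); im=ctrl.get_image("wrist"); blk(im,-100,15)
g=rect(im,p,36,(-90,15),(-45,45),4).astype(int).max(-1)
r=[round(float(-90+np.argmax(g[int((45-y)*4)-4:int((45-y)*4)+4,:200].mean(0)<75)/4),1) for y in(15,8,0,-8,-15,-22)]
s=[]
for x in(-55,-45,-35,-25,-15):
    c=g[:,int((x+90)*4)-4:int((x+90)*4)+4].mean(1); k=np.where(c[40:330]<75)[0]+40
    if len(k): s.append((float(45-k[0]/4),float(45-k[-1]/4)))
print(r,s); dto(-109.7,48.5,85); dto(-109.7,48.5,42)
E
```

```text
block x,y pct [-59.5  -0.2] [-22.2  28.6] z 35.9 9590 ((-29.067890167236328, 3.199695587158203), (61.03925323486328, 51.52995300292969), 0.09737289696931839)
[-59.8, -59.8, -59.8, -59.8, -59.8, -59.2] [(28.5, -22.25), (28.5, -22.25), (28.75, -22.25), (28.5, -22.25), (28.75, -22.25)]
turn [ 0.01 -0.02  0.01] shift [ 0.57 -1.28  0.76]
turn [ 0.01 -0.02  0.01] shift [ 0.57 -1.28  1.84]
```

Block is now square and home (rear edge -59.7 mm across its width, yaw 0.1°). Next is the keeper: straddle the pin.

Request:
{"api": "drive_tool", "payload": {"steps": [{"translation":[0.3,-0.64,0.1],"angular":[0,0,0],"gripper":0.5},{"translation":[0.27,-0.64,0.2],"angular":[0,0,0],"gripper":0.5},{"translation":[0,0,0.4],"angular":[0,0,0],"gripper":0.5},{"translation":[0,0,0.4],"angular":[0,0,0],"gripper":0.5},{"translation":[0,0,0.4],"angular":[0,0,0],"gripper":0.5},{"translation":[0,0,0.34],"angular":[0,0,0],"gripper":0.5},{"translation":[0,0,0],"angular":[0,0,0],"gripper":0.5}]}}

```text
t: 22.82
tool_pos: [0.4457, 0.2728, 0.0619]
tool_rot: [-2.385, -1.899, -0.163]
contact_force: [-0.1, -0.1, -0.4]
opening: 0.0426
grip_force: 0.0
```

Request:
{"api": "drive_tool", "payload": {"force": 25, "steps": [{"translation":[0,0,0],"angular":[0,0,0],"gripper":0},{"translation":[0,0,0],"angular":[0,0,0],"gripper":0},{"translation":[0,0,0],"angular":[0,0,0],"gripper":0},{"translation":[0,0,0],"angular":[0,0,0],"gripper":0}]}}

```text
t: 23.32
tool_pos: [0.4471, 0.2735, 0.0646]
tool_rot: [-2.385, -1.901, -0.17]
contact_force: [0.6, -1.2, 3.7]
opening: 0.0111
grip_force: 24.5
```

```bash
python3 - <<'E'
from h import *
M,o=deckT(np.load("deck.npy")); ob=ctrl.get_obs(); d=(ob["tool_pos"]-o)@M*1e3; print(d)
q0=np.arctan2(-(d[0]+68),-(d[1]-34)); print("q",q0,np.hypot(d[0]+68,d[1]-34))
qs=np.linspace(q0,0,17); A=np.c_[-68-44*np.sin(qs),34-44*np.cos(qs)]; A[0]=d[:2]
print((np.diff(A,axis=0)*[1,-1]/40).round(3).tolist())
E
```

```text
[-109.9350011    48.9277009    41.61280478]
q 1.9127817859972338 44.512701235740884
[[-0.025, 0.131], [-0.021, 0.13], [-0.006, 0.131], [0.01, 0.131], [0.026, 0.129], [0.041, 0.125], [0.055, 0.119], [0.069, 0.112], [0.082, 0.103], [0.094, 0.092], [0.104, 0.08], [0.113, 0.067], [0.12, 0.053], [0.126, 0.039], [0.129, 0.023], [0.131, 0.008]]
```

Request:
{"api": "drive_tool", "payload": {"steps": [{"translation":[-0.025,0.131,0],"angular":[0,0,0],"gripper":0},{"translation":[-0.021,0.13,0],"angular":[0,0,0],"gripper":0},{"translation":[-0.006,0.131,0],"angular":[0,0,0],"gripper":0},{"translation":[0.01,0.131,0],"angular":[0,0,0],"gripper":0},{"translation":[0.026,0.129,0],"angular":[0,0,0],"gripper":0},{"translation":[0.041,0.125,0],"angular":[0,0,0],"gripper":0},{"translation":[0.055,0.119,0],"angular":[0,0,0],"gripper":0},{"translation":[0.069,0.112,0],"angular":[0,0,0],"gripper":0}]}}

```text
t: 24.32
tool_pos: [0.4866, 0.27, 0.0649]
tool_rot: [-2.384, -1.901, -0.165]
contact_force: [-5.6, -1.7, 4.3]
opening: 0.0109
grip_force: 25.4
```

Request:
{"api": "drive_tool", "payload": {"steps": [{"translation":[0.082,0.103,0],"angular":[0,0,0],"gripper":0},{"translation":[0.094,0.092,0],"angular":[0,0,0],"gripper":0},{"translation":[0.104,0.08,0],"angular":[0,0,0],"gripper":0},{"translation":[0.113,0.067,0],"angular":[0,0,0],"gripper":0},{"translation":[0.12,0.053,0],"angular":[0,0,0],"gripper":0},{"translation":[0.126,0.039,0],"angular":[0,0,0],"gripper":0},{"translation":[0.129,0.023,0],"angular":[0,0,0],"gripper":0},{"translation":[0.131,0.008,0],"angular":[0,0,0],"gripper":0}]}}

```text
t: 25.32
tool_pos: [0.5138, 0.3004, 0.0698]
tool_rot: [-2.386, -1.902, -0.168]
contact_force: [-2.0, -6.4, 4.2]
opening: 0.0111
grip_force: 25.3
```

```bash
python3 - <<'E'
from h import *
M,o=deckT(np.load("deck.npy")); ob=ctrl.get_obs(); print((ob["tool_pos"]-o)@M*1e3, ob["contact_force"]@M); dto(-68,-10,42)
E
```

```text
[-68.31550644  -9.90276134  40.97161646] [-5.98572068  0.48915584  5.12849927]
turn [0.01 0.   0.02] shift [ 0.01  0.   -0.03]
```

Request:
{"api": "drive_tool", "payload": {"steps": [{"translation":[0.05,0,0],"angular":[0,0,0],"gripper":0},{"translation":[0.05,0,0],"angular":[0,0,0],"gripper":0},{"translation":[0,0,0],"angular":[0,0,0],"gripper":0}]}}

```text
t: 25.7
tool_pos: [0.5149, 0.3046, 0.0705]
tool_rot: [-2.386, -1.901, -0.17]
contact_force: [2.4, -2.4, 1.2]
opening: 0.0107
grip_force: 25.1
```

```bash
python3 - <<'E'
from h import *
M,o=deckT(np.load("deck.npy")); ob=ctrl.get_obs(); print((ob["tool_pos"]-o)@M*1e3, ob["contact_force"]@M)
E
```

```text
[-63.98216629 -10.10411773  41.06811892] [-1.66048884 -2.84819444  1.4596442 ]
```

Request:
{"api": "drive_tool", "payload": {"steps": [{"translation":[0,0,0],"angular":[0,0,0],"gripper":0.4},{"translation":[0,0,0],"angular":[0,0,0],"gripper":0.4},{"translation":[0,0,0],"angular":[0,0,0],"gripper":0.4},{"translation":[0,0,-0.8],"angular":[0,0,0],"gripper":0.4},{"translation":[0,0,-0.8],"angular":[0,0,0],"gripper":0.4},{"translation":[-0.9,0,-0.6],"angular":[0,0,0],"gripper":0.4},{"translation":[-0.9,0,0],"angular":[0,0,0],"gripper":0.4},{"translation":[0,0,0],"angular":[0,0,0],"gripper":0.4}]}}

```text
t: 26.7
tool_pos: [0.495, 0.2217, 0.147]
tool_rot: [-2.387, -1.897, -0.167]
contact_force: [0.4, -0.1, 0.4]
opening: 0.034
grip_force: 0.0
```

```bash
python3 - <<'E'
from h import *
M,o=deckT(np.load("deck.npy")); p=np.load("deck.npy"); im=ctrl.get_image("wrist"); np.save("wf.npy",im,allow_pickle=True); D=(world(im)-o)@M*1e3
k=(abs(D[...,0]+68)<22)&(abs(D[...,1]+10)<22)&(D[...,2]>58)&(D[...,2]<67); print("pin",np.median(D[k],axis=0),D[k].min(0),D[k].max(0),k.sum())
x,y=np.median(D[k],axis=0)[:2]; print("q",np.arctan2(-(x+68),-(y-34)))
blk(im,-62,15)
save(im,"fin.png")
E
```

```text
pin [-70.36065645 -10.11458478  62.21590966] [-75.97966129 -15.84638341  59.50969548] [-64.41762436  -4.3748067   63.85061559] 412
q 0.053460937295777444
block x,y pct [-59.8  -1.3] [-22.2  28.6] z 36.0 8650 ((-29.89370346069336, 3.2772464752197266), (60.04754638671875, 51.486934661865234), 0.31653091311454773)
```

View pics/fin.png

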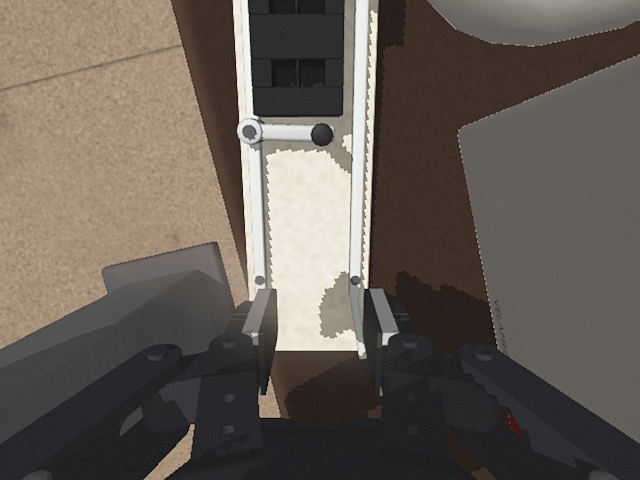

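The keeper is across the channel (pivot (250,130), pin (321,134)), but the pin measures q about 0.04-0.05. I'll push it from behind with closed fingers to its stop.

```bash
python3 - <<'E'
from h import *
dto(-100,-10,43)
E
```

```text
turn [-0.   -0.01  0.  ] shift [0.92 0.02 2.14]
```

Request:
{"api": "drive_tool", "payload": {"steps": [{"translation":[0.4,0.02,0],"angular":[0,0,0],"gripper":0},{"translation":[0.4,0,0.3],"angular":[0,0,0],"gripper":0},{"translation":[0.12,0,0.6],"angular":[0,0,0],"gripper":0},{"translation":[0,0,0.7],"angular":[0,0,0],"gripper":0},{"translation":[0,0,0.5],"angular":[0,0,0],"gripper":0},{"translation":[0.2,0,0],"angular":[0,0,0],"gripper":0},{"translation":[0.15,0,0],"angular":[0,0,0],"gripper":0},{"translation":[0,0,0],"angular":[0,0,0],"gripper":0}]}}

```text
t: 27.75
tool_pos: [0.5097, 0.2823, 0.0709]
tool_rot: [-2.386, -1.904, -0.162]
contact_force: [-1.8, -5.3, -4.0]
opening: 0.0002
grip_force: 3.0
```

Request:
{"api": "drive_tool", "payload": {"steps": [{"translation":[0.05,0,0],"angular":[0,0,0],"gripper":0},{"translation":[0.05,0,0],"angular":[0,0,0],"gripper":0},{"translation":[0,0,0],"angular":[0,0,0],"gripper":0}]}}

```text
t: 28.12
tool_pos: [0.5099, 0.2827, 0.0709]
tool_rot: [-2.389, -1.906, -0.153]
contact_force: [-4.4, -17.7, 1.3]
opening: 0.0
grip_force: 9.0
```

```bash
python3 - <<'E'
from h import *
M,o=deckT(np.load("deck.npy")); ob=ctrl.get_obs(); print((ob["tool_pos"]-o)@M*1e3, ob["contact_force"]@M)
E
```

```text
[-86.10553763 -10.09766374  44.5721967 ] [-17.92665678   0.28831173   3.78401518]
```

It is at the hard stop: 18 N with only about 0.4 mm of movement. Retreat and verify.

Request:
{"api": "drive_tool", "payload": {"steps": [{"translation":[-0.4,0,0],"angular":[0,0,0],"gripper":0},{"translation":[-0.4,0,-0.5],"angular":[0,0,0],"gripper":0},{"translation":[0,0,-0.9],"angular":[0,0,0],"gripper":0},{"translation":[-0.4,0,-0.9],"angular":[0,0,0],"gripper":0},{"translation":[0,0,-0.6],"angular":[0,0,0],"gripper":0},{"translation":[0,0,0],"angular":[0,0,0],"gripper":0},{"translation":[0,0,0],"angular":[0,0,0],"gripper":0}]}}

```text
t: 29.0
tool_pos: [0.4966, 0.2253, 0.1796]
tool_rot: [-2.385, -1.901, -0.168]
contact_force: [-0.3, 1.2, 0.1]
opening: -0.0004
grip_force: 0.0
```

```bash
python3 - <<'E'
from h import *
M,o=deckT(np.load("deck.npy")); im=ctrl.get_image("wrist"); D=(world(im)-o)@M*1e3
k=(abs(D[...,0]+68)<22)&(abs(D[...,1]+10)<22)&(D[...,2]>58)&(D[...,2]<67); x,y,z=np.median(D[k],axis=0); print("pin",x,y,z,"q",np.arctan2(-(x+68),-(y-34)))
blk(im,-62,15)
s=ctrl.get_image("side"); P=world(s); v,u=np.mgrid[:480,:640]; 
for n,b in(("vial",(345,366,288,322)),("bottle",(432,456,350,392)),("timer",(230,262,165,192))):
    q=P[(u>b[0])&(u<b[1])&(v>b[2])&(v<b[3])&(P[...,2]>.012)]; print(n,np.percentile(q,50,axis=0).round(4))
E
```

```text
pin -68.99081174570215 -10.265399581839251 62.256304701955585 q 0.022379699115065425
block x,y pct [-59.3  14.8] [-22.2  28.6] z 36.0 8166 ((-22.17000961303711, 3.3386001586914062), (74.30271911621094, 51.55495071411133), 0.11271707713603973)
vial [ 0.4848 -0.0419  0.0473]
bottle [ 0.5437 -0.2772  0.0478]
timer [0.4693 0.5536 0.0166]
```

Keeper is shut within measurement error, the block is home and square, and the bystanders haven't moved.

```bash
python3 -c "
from station import ctrl
print(ctrl.finish_job())"
```

```text
the job is handed in; nothing more can be done
None
```

I handed the job in at about 29 s: the block is up the ramp, square against the top stop, with the keeper swung to its shut stop behind it and the vial, bottle and timer unmoved; no verdict was returned.

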